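# Load the clamshell plate reader and shut it

### The arm

A 6-joint arm with a two-finger parallel gripper is mounted at the origin on the work surface. World frame = base frame: x ahead of the robot, y to its left, z up, the work surface at z = 0. Lengths are in mm, angles in rad, forces in N, time in s.
With the tool pointing down it reaches from about 350 to 875 mm from the base axis. Payload 4.2 kg.
Tool frame: the origin (TCP) lies midway between the tips of the shut fingers; the grasp point (between the pads) lies 19 mm behind it; z points along the fingers, y is the direction in which the jaws open and shut (so a half turn about z gives the same grasp; the last joint's range is limited). The gripper opens to 85 mm and grips with 20 to 120 N. Pads are 22 mm wide; open, the fingers measure 114 mm over their backs; the gripper's body (76 mm by 85 mm) begins 54 mm behind the grasp point. The pads swing forward as they close: fully open they stand 13 mm farther back than shut.
Start: joints at [-1.025, 0.385, 0.008, 0, -1.194, -0.259], TCP at [176.819, -599.445, 231.312] pointing down, gripper open.
Joint ranges: [-3.14, 3.14], [-1.21, 2.06], [-1.07, 1.41], [-3.16, 2.05], [-2.99, -0.16], [-3.1, 3.1]. Speed limits (rad/s): [2.79, 2.79, 3.14, 3.14, 3.14, 3.14].

### API

Orientations are given as a unit quaternion [x, y, z, w].
In Python, from bench import read_state, get_image, job_done, search_frame, regions_of gives the robot as it stands.
- The arm moves only by the tool servo_tool, never from a script. Its arguments are lists of equal length, an entry for each row: "turn": the turn, a rotation vector about the world's x, y, z in rad, a list of three; "dp": the shift along the world's x, y, z in m, a list of three; "fingers": the finger opening in m, from 0 to 0.0854. In form: {"turn": [[rx, ry, rz], ...], "dp": [[tx, ty, tz], ...], "fingers": [fingers, ...]}. A call has exactly 5 rows; each row shifts and turns the pose as measured when the row begins; what a row does not reach is not made up. A row lasts 1/8 s, in which the tool goes at most 62.5 mm and 10.7 degrees, less where a joint would pass 70% of its speed; a pose out of reach is approached as far as the arm can. A call is refused whole if a number of a shift passes 0.0625 or a number of a turn 0.188, either way. A call with a gripper value outside its range is refused whole. The fingers move at their own pace and stop on an object; the grip force is fixed at half the most. Time passes only in rows, so rows that do not move let the fingers close, or fill a call up. It gives the time, the measured TCP pose, the force and the opening at its end, in the units of the state.
- read_state(): the state, without advancing time (a new reading comes with each control period).
- get_image(name): name is "side" or "top"; returns a dict with "img" (480x640x3 uint8, red, green, blue), "vfov" (degrees; the focal length in pixels is half the picture's height over the tangent of half this angle, whatever the lens; pixels are square), "cx", "cy" (the principal point, pixels), "k1" (the pictures are not rectified: a ray, as slopes to the right and down, at radius r is drawn at 1 + k1 r^2 times it, then the intrinsics apply), "world_from_camera" (4x4, takes a point from camera to world coordinates). Camera axes: x right, y down, z forward; pixel columns grow to the right and rows downward; lengths in mm; the calibration is good to about 2 mm. A picture is of the moment at which its call begins. There is no depth.
- job_done(): hands the job in, once; it reports no verdict.
Trained networks look in the newest picture that a camera, given by its name, has taken for a name from the list of things; names that differ only in an ending like _2 or _b are one class to them, and where a whole thing is asked for, a point or a joint stands for the part that bears it (a point fixed in the world has none). Each returns a list of dicts, best first, with "score" (0 to 1); they miss things now and then, are a little off and sometimes report something else, mostly with a low value. They report only what shows in the picture. A call takes as long as a camera call. They do not tell look-alikes from the thing itself.
- search_frame(query, camera): "box" ([left, top, width, height] in pixels, round what is visible of it).
- regions_of(query, camera): "region" (480x640 bool, what is visible of it) and "box" ([left, top, width, height] in pixels, round what is visible of it).
The state is a dict: "clock": time; "joints": joint angles; "joint_vel": joint speeds; "joint_efforts": joint torques, N m; "position": TCP position; "ee_rot": TCP orientation; "contact_force": force on the tool from outside, world axes, zero at the start; "wrist_torque": the same for the moment, N m; "gripper_width": finger opening in mm.
Only numpy, scipy, OpenCV 4.12 (cv2) and the standard library are available. Lean on these libraries where they do the work, as an engineer would, in place of code of your own. Each camera call takes 0.05 s, during which the arm holds its last target. There are 200 camera calls.

### The job

Slide the flat calibration plate with the thumb ridge from the reader's loading shelf, nose first, into the slot of the reader's lower half until it is fully home against the stop. Then swing the reader's hinged upper half over and press it down, without slamming it, until the two halves meet edge to edge. Leave the other things on the bench where they are.

Things in the scene. Friction and masses are not known exactly. Their poses are not given: they have to be found in the camera images.
- reader: Grey lower half of a clamshell reader, fixed on the bench; origin on the bench under the shell's middle. At yaw 0 its x points away from the robot; its y runs out along the loading shelf. Base slab x -70..70, y -50..210 mm, top z 12: shelf and slot floor are one level. Shell x -60..60, y -50..50, wall tops (parting edge) z 30.
- mouth (a point): Middle of the slot's mouth at floor level (reader x 0, y 50, z 12 mm). Slot 87 mm wide, runs 80 mm towards reader -y; a bridge over the mouth (y 40..50) leaves 9 mm of height. Two black guide rails outside, up to z 24, flare from 87 mm apart at y 50 to about 118 mm at y 80.
- stop (a point): Middle of the slot's end stop at floor level (reader x 0, y -30, z 12 mm); the plate's nose touches it when home.
- plate: White plate lying loose on the shelf, 84 (its x) x 120 (its y) x 6 mm, 110 g; origin at the centre of its underside, nose at -y. Starts with its nose 38 to 68 mm outside the mouth, up to 0.12 rad skewed and 9 mm off line. Home: origin at reader y 30; the last 40 mm stay outside the shell.
- plate_ridge (a point): Middle of the top of the upright thumb ridge at the plate's tail (plate y 55, z 28 mm). Ridge 60 mm long (plate x), 10 mm thick (y 50..60), 22 mm above the plate; its outer face is flush with the tail end. When home the outer face is at reader y 90.
- plate_nose (a point): Middle of the plate's nose edge, at its underside (plate y -60 mm).
- lid (a joint): Angle of the hinged upper half, rad: 0 = shut edge to edge, 1.57 = upright; starts 1.25 to 1.8, at most 2.0. Hinge line along reader y at reader x -60, z 30 mm; the free edge opens up and back towards reader -x. Stiff hinge (about 0.3 N m friction): stays where it is left, must be pushed all the way.
- lid_edge (a point): Middle of the upper half's free edge on the parting plane, 120 mm from the hinge. Upper half: grey shell 120 (from the hinge) x 100 (reader y -50..50) x 20 mm, about 180 g; its flat outer face lies 20 mm outside the parting plane (z 50 when shut). A thumb tab 40 mm wide sticks out 13 mm past the free edge.
- comb: Bystander: small white comb, 50 x 18 x 6 mm, lying beyond the reader (origin under its middle).
- tube_rack: Bystander: white tube rack, 60 x 50 x 42 mm, beside the reader's closed end (origin under its middle).
- reagent: Bystander: glass bottle with orange cap, 76 mm wide, 160 mm tall (origin under its middle).
- beaker: Bystander: glass beaker, 64 mm wide, 80 mm tall (origin under its middle).
- tip_box: Bystander: pipette-tip box, 120 x 85 x 62 mm (origin under its middle).
- pipette: Bystander: grey pipette lying down, about 220 mm long, 23 mm thick (origin under its body).
- notebook: Bystander: closed notebook, 150 x 105 x 12 mm (origin under its middle).
There are look-alikes about, which are no part of the job. Several things have the shape of the plate; the one meant has the colours described above.

How it is judged:
By the outcome, as a careful person would: the job done as asked, in the order asked, and still so for the second after the job is handed in, with the robot touching nothing.
It also fails if it takes over 50 s, if anything falls off the work surface, if the arm or the gripper's body presses on something with over 40 N, if the wrist force passes 120 N, or if a joint passes its speed limit or range.

## Working session

There is one attempt and no reset: what is moved stays moved. The work goes in short steps, Python scripts to look and compute and a tool call to move; the robot and the scene stay as the last step left them, time stands still between calls to the robot, and variables do not carry over. Pictures are saved under pics/ and viewed, about 8 in all and at most 12, crops included, and the job is handed in when it is done.

Besides the shell and the picture viewer there is one more tool, called after "Emit:" in YAML: its name, and indented under it one key for each argument. servo_tool: Moves the arm, as the interface text tells. Its arguments: {"type":"object","properties":{"turn":{"type":"array","items":{"type":"array","items":{"type":"number"}}},"dp":{"type":"array","items":{"type":"array","items":{"type":"number"}}},"fingers":{"type":"array","items":{"type":"number"}}},"required":["turn","dp","fingers"]}

```bash
ls; mkdir -p pics
cat > h.py <<'E'
import numpy as np, cv2
from bench import *
def K(d):
    f=240/np.tan(np.radians(d["vfov"])/2); return f,d["cx"],d["cy"],d["k1"]
def ray(d,u,v):
    f,cx,cy,k=K(d); p=np.array([(u-cx)/f,(v-cy)/f]); q=p.copy()
    for _ in range(30): q=p/(1+k*(q@q))
    T=np.array(d["world_from_camera"]); return T[:3,3],T[:3,:3]@np.array([q[0],q[1],1])
def onz(d,u,v,z):
    o,r=ray(d,u,v); return o+r*(z-o[2])/r[2]
def proj(d,P):
    f,cx,cy,k=K(d); T=np.linalg.inv(np.array(d["world_from_camera"]))
    c=np.atleast_2d(P)@T[:3,:3].T+T[:3,3]; q=c[:,:2]/c[:,2:]; q=q*(1+k*(q**2).sum(1,keepdims=True))
    return q*f+[cx,cy]
def save(n,img): cv2.imwrite("pics/"+n+".png",cv2.cvtColor(img,cv2.COLOR_RGB2BGR))
E
python3 - <<'E'
from h import *
for c in("top","side"):
    d=get_image(c); save(c+"0",d["img"]); print(c,d["vfov"],d["k1"],np.round(d["world_from_camera"],3).tolist())
    for q in("reader","plate","lid"):
        for r in search_frame(q,c)[:4]: print(q,np.round(r["box"]),round(r["score"],2))
print(read_state())
E
```

```text
pics
top 50.72784330341277 0.0183661887438831 [[-0.014, -0.992, 0.122, 397.349], [-1.0, 0.012, -0.018, -11.191], [0.017, -0.122, -0.992, 1379.158], [0.0, 0.0, 0.0, 1.0]]
reader [303. 198. 107.  66.] 0.72
plate [263. 271.  32.  47.] 0.91
plate [299. 209.  50.  36.] 0.75
plate [290. 140.  49.  36.] 0.57
lid [363. 242.  48.  19.] 0.59
side 48.423137923218476 0.04224646075990895 [[0.99, -0.077, 0.117, 398.883], [-0.14, -0.613, 0.778, -1226.55], [0.012, -0.787, -0.617, 983.267], [0.0, 0.0, 0.0, 1.0]]
reader [310. 227.  64.  72.] 0.62
reader [314. 226.  10.  60.] 0.59
plate [322. 223.  32.  33.] 0.92
plate [252. 213.  44.  19.] 0.86
plate [389. 212.  31.  37.] 0.57
lid [313. 225.  10.  62.] 0.92
{'clock': 0.4, 'joints': array([-1.02542095e+00,  3.84848754e-01,  7.75672085e-03, -9.09720371e-05,
       -1.19401771e+00, -2.58600712e-01]), 'joint_vel': array([ 0.0005509 , -0.00225296,  0.00311215, -0.00022828,  0.00069075,
        0.00232168]), 'joint_efforts': array([ 1.94186364e-04, -3.91587675e+01,  1.88328284e+01,  4.18458760e+00,
       -1.46461982e-03,  4.09335073e-06]), 'position': array([ 176.79407858, -599.38006033,  231.15250367]), 'ee_rot': array([-1.42879926e-01,  9.89740017e-01,  1.60763876e-04, -2.23907704e-05]), 'contact_force': array([ 0.91215947,  0.36340674, -0.21664479]), 'wrist_torque': array([0.03957293, 0.05742728, 0.01037761]), 'gripper_width': 85.46155268925317}
```

View pics/top0.png

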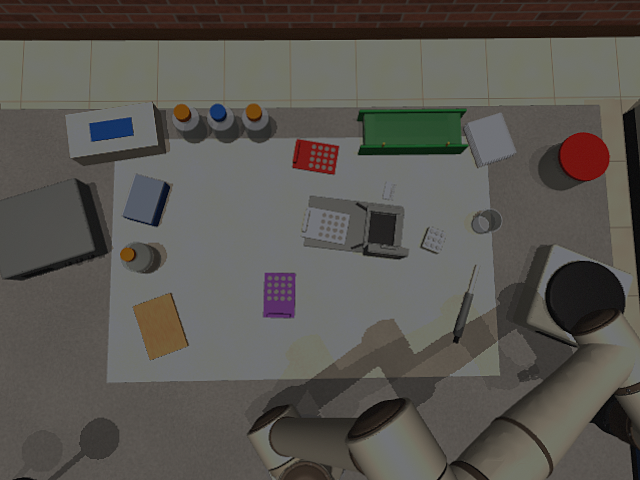

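View pics/side0.png

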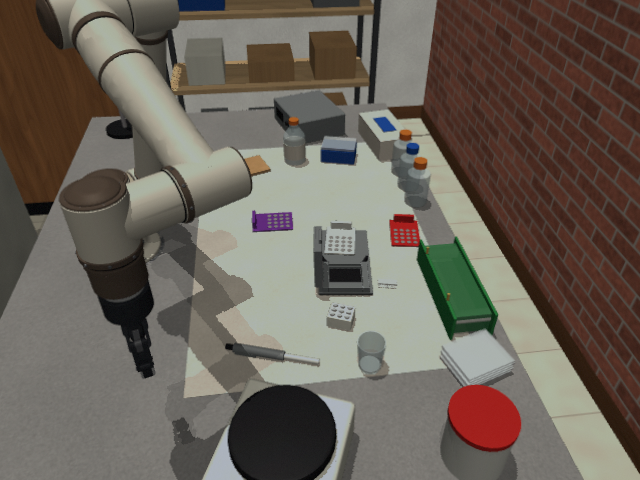

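The look-alikes in the top view are red (316,157), purple (280,294) and white (327,226). I choose the white one on the reader's shelf and check it in a crop.

Run:
```python
from h import *
d=get_image("top"); c=d["img"][185:275,295:415]; c=np.clip(c.astype(float)*1.5,0,255).astype(np.uint8)
save("topc",cv2.resize(c,None,fx=6.5,fy=6.5,interpolation=cv2.INTER_CUBIC))
d=get_image("side"); c=d["img"][212:302,300:390]; c=np.clip(c.astype(float)*1.3,0,255).astype(np.uint8)
save("sidec",cv2.resize(c,None,fx=6.5,fy=6.5,interpolation=cv2.INTER_CUBIC))
```

```text
(no output)
```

View pics/topc.png

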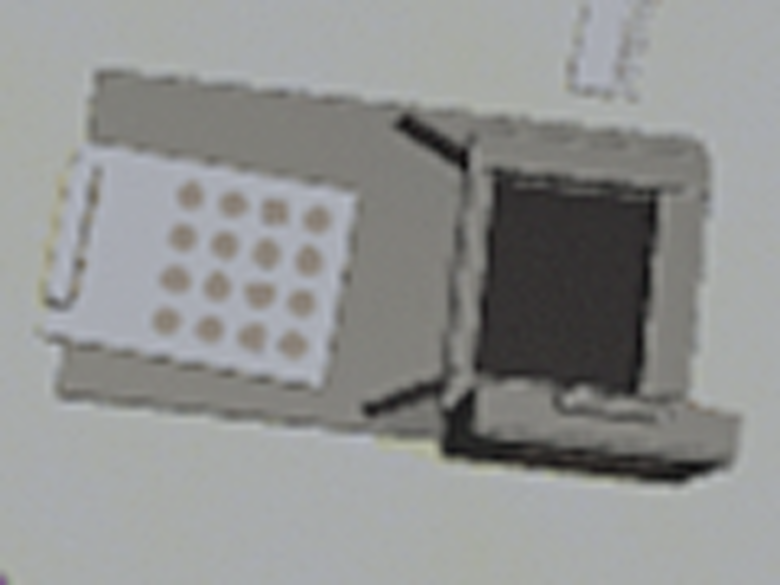

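View pics/sidec.png

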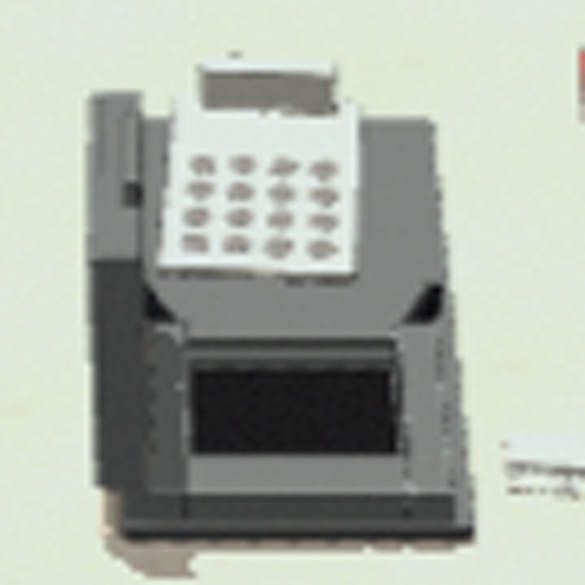

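```bash
cat > fit.py <<'E'
from h import *
from scipy.optimize import least_squares
dt,ds=get_image("top"),get_image("side")
T=lambda x,y:((x+.5)/6.5-.5+295,(y+.5)/6.5-.5+185)
S=lambda x,y:((x+.5)/6.5-.5+300,(y+.5)/6.5-.5+212)
def tf(p,P,z0=0):
    c,s=np.cos(p[2]),np.sin(p[2]); P=np.array(P,float)
    return np.c_[p[0]+c*P[:,0]-s*P[:,1],p[1]+s*P[:,0]+c*P[:,1],P[:,2]+z0]
def fit(f,x0,tp,sp):
    tu,tP=np.array([T(*a) for a,_ in tp]),[b for _,b in tp]
    su,sP=np.array([S(*a) for a,_ in sp]),[b for _,b in sp]
    r=least_squares(lambda p:np.r_[(proj(dt,f(p,tP))-tu).ravel(),(proj(ds,f(p,sP))-su).ravel()],x0,loss="soft_l1")
    print(np.round(r.x,3)); print(np.round(r.fun,1)); return r.x
R=fit(lambda p,P:tf(p,P),[520,-80,-.1],
 [((97,72),(70,210,12)),((58,398),(-70,210,12)),((708,140),(70,-50,12))],
 [((435,118),(70,210,12)),((472,538),(70,-50,0)),((455,495),(60,-50,30))])
Pl=fit(lambda p,P:tf(p,P,12),[520,60,-.1],
 [((358,188),(42,-60,6)),((322,387),(-42,-60,6)),((45,333),(-42,60,6))],
 [((357,275),(42,-60,0)),((160,268),(-42,-60,6)),((200,66),(-30,60,28)),((335,66),(30,60,28))])
def lid(p,P):
    P=np.array(P,float);a=p[0];c,s=np.cos(a),np.sin(a) # (r,y,t)
    return tf(R,np.c_[-60+c*P[:,0]-s*P[:,2],P[:,1],30+s*P[:,0]+c*P[:,2]])
L=fit(lid,[1.5],[],[((92,260),(120,-50,20)),((145,260),(120,-50,0)),((92,95),(120,50,20)),((140,95),(120,50,0))])
c,s=np.cos(R[2]),np.sin(R[2]); v=Pl[:2]-R[:2]
print("plate in reader",[c*v[0]+s*v[1],-s*v[0]+c*v[1],Pl[2]-R[2]],"lid_edge",lid(L,[(120,0,0)]),"ridge",tf(Pl,[(0,55,28)],12))
E
python3 fit.py
```

```text
[ 5.95994e+02 -2.20663e+02 -1.21000e-01]
[ 0.  -0.6  0.5 -0.5 -0.  -0.9 -1.7 -0.5 -0.2  1.1 -0.8 -0.7]
[608.379 -63.957  31.226]
[ 0.5 -0.5  0.8 -1.  -0.1 -0.5 -0.6  1.2 -0.6 -0.6 -0.3 -1.8 -0.5 -1. ]Traceback (most recent call last):
  File "fit.py", line 23, in <module>
    L=fit(lid,[1.5],[],[((92,260),(120,-50,20)),((145,260),(120,-50,0)),((92,95),(120,50,20)),((140,95),(120,50,0))])
  File "fit.py", line 12, in fit
    r=least_squares(lambda p:np.r_[(proj(dt,f(p,tP))-tu).ravel(),(proj(ds,f(p,sP))-su).ravel()],x0,loss="soft_l1")
    return func(*args, **kwargs)
    vector_fun = VectorFunction(
        fun_wrapped,
    ...<6 lines>...
        workers=workers
    )
    self._update_fun()
    ~~~~~~~~~~~~~~~~^^
    self.f = self.fun_wrapped(xp_copy(self.x))
             ~~~~~~~~~~~~~~~~^^^^^^^^^^^^^^^^^
    return np.atleast_1d(self.fun(x))
                         ~~~~~~~~^^^
    return self.f(x, *self.args, **self.kwargs)
           ~~~~~~^^^^^^^^^^^^^^^^^^^^^^^^^^^^^^
  File "fit.py", line 12, in <lambda>
    r=least_squares(lambda p:np.r_[(proj(dt,f(p,tP))-tu).ravel(),(proj(ds,f(p,sP))-su).ravel()],x0,loss="soft_l1")
                                            ~^^^^^^
  File "fit.py", line 22, in lid
    return tf(R,np.c_[-60+c*P[:,0]-s*P[:,2],P[:,1],30+s*P[:,0]+c*P[:,2]])
                            ~^^^^^
IndexError: too many indices for array: array is 1-dimensional, but 2 were indexed
```

```bash
sed -i 's/P=np.array(P,float);a/P=np.array(P,float).reshape(-1,3);a/; s/\[520,60,-.1\]/[608,-64,-.19]/; s/return np.c_\[p\[0\]/P=P.reshape(-1,3); return np.c_[p[0]/' fit.py
sed -i 's/tu,tP=np.array(\[T(\*a) for a,_ in tp\])/tu,tP=np.array([T(*a) for a,_ in tp]).reshape(-1,2)/' fit.py; python3 fit.py
```

```text
[ 5.95994e+02 -2.20663e+02 -1.21000e-01]
[ 0.  -0.6  0.5 -0.5 -0.  -0.9 -1.7 -0.5 -0.2  1.1 -0.8 -0.7]
[ 6.08379e+02 -6.39570e+01 -1.90000e-01]
[ 0.5 -0.5  0.8 -1.  -0.1 -0.5 -0.6  1.2 -0.6 -0.6 -0.3 -1.8 -0.5 -1. ]
[1.569]
[-0.2 -0.2 -0.  -0.3 -0.2 -0.5  0.3 -0.5]
plate in reader [np.float64(-6.563405237396978), np.float64(157.05670622724145), np.float64(-0.06925457514075983)] lid_edge [[ 536.60296877 -213.46304347  149.99987419]] ridge [[618.76016532  -9.94599443  40.        ]]
```

Emit:
servo_tool:
  turn:
    - [0,0,-0.05]
    - [0,0,-0.05]
    - [0,0,-0.05]
    - [0,0,-0.05]
    - [0,0,-0.05]
  dp:
    - [0.036,0.048,0]
    - [0.036,0.048,0]
    - [0.036,0.048,0]
    - [0.036,0.048,0]
    - [0.036,0.048,0]
  fingers: [0.06,0.06,0.06,0.06,0.06]

```text
clock: 1.32
position: [358.9, -355.8, 230.9]
ee_rot: [-0.01, 1.0, -0.001, 0.001]
contact_force: [1.3, -0.2, -0.0]
gripper_width: 60.0
```

Emit:
servo_tool:
  turn:
    - [0,0,-0.042]
    - [0,0,-0.042]
    - [0,0,-0.042]
    - [0,0,-0.042]
    - [0,0,-0.042]
  dp:
    - [0.036,0.048,0]
    - [0.036,0.048,0]
    - [0.036,0.048,0]
    - [0.036,0.048,0]
    - [0.036,0.048,0]
  fingers: [0.06,0.06,0.06,0.06,0.06]

```text
clock: 1.95
position: [544.1, -106.9, 233.3]
ee_rot: [0.098, 0.995, -0.002, 0.003]
contact_force: [1.9, -0.0, 0.1]
gripper_width: 60.0
```

Emit:
servo_tool:
  turn:
    - [0,0,0]
    - [0,0,0]
    - [0,0,0]
    - [0,0,0]
    - [0,0,0]
  dp:
    - [0.038,0.048,-0.01]
    - [0.038,0.048,-0.01]
    - [0,0,-0.04]
    - [0,0,-0.04]
    - [0,0,0]
  fingers: [0.05,0.05,0.05,0.05,0.05]

```text
clock: 2.58
position: [623.4, -4.9, 132.0]
ee_rot: [0.094, 0.996, -0.001, 0.005]
contact_force: [0.1, -0.7, 0.1]
gripper_width: 50.0
```

Emit:
servo_tool:
  turn:
    - [0,0,0]
    - [0,0,0]
    - [0,0,0]
    - [0,0,0]
    - [0,0,0]
  dp:
    - [-0.0045,-0.005,-0.035]
    - [0,0,-0.035]
    - [0,0,-0.025]
    - [0,0,-0.01]
    - [0,0,0]
  fingers: [0.05,0.05,0.05,0.05,0.05]

```text
clock: 3.2
position: [626.4, -10.3, 35.4]
ee_rot: [0.093, 0.996, -0.0, 0.015]
contact_force: [0.5, -0.1, 0.2]
gripper_width: 49.8
```

Run:
```python
from h import *
a=[]
for n,(u,v,w,h) in {"top":(285,180,110,90),"side":(300,150,110,130)}.items():
    d=get_image(n); c=np.clip(d["img"][v:v+h,u:u+w].astype(float)*1.4,0,255).astype(np.uint8); a.append(cv2.resize(c,(400,int(400*h/w))))
H=max(x.shape[0] for x in a); save("g1",np.hstack([np.pad(x,((0,H-x.shape[0]),(0,0),(0,0))) for x in a]))
```

```text
(no output)
```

View pics/g1.png

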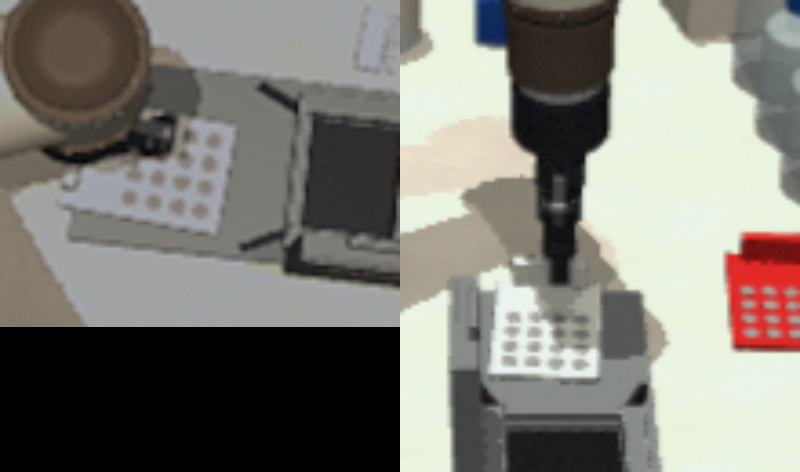

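Emit:
servo_tool:
  turn:
    - [0,0.03,0]
    - [0,0,0]
    - [0,0,0]
    - [0,0,0]
    - [0,0,0]
  dp:
    - [-0.0075,0,-0.006]
    - [0,0,-0.005]
    - [0,0,0]
    - [0,0,0]
    - [0,0,0]
  fingers: [0.05,0.05,0.05,0.05,0.05]

```text
clock: 3.92
position: [620.3, -9.8, 27.0]
ee_rot: [0.093, 0.996, -0.001, 0.001]
contact_force: [0.9, 0.7, 0.0]
gripper_width: 49.7
```

Emit:
servo_tool:
  turn:
    - [0,0,0]
    - [0,0,0]
    - [0,0,0]
    - [0,0,0]
    - [0,0,0]
  dp:
    - [-0.002,0,-0.003]
    - [0,0,0]
    - [0,0,0]
    - [0,0,0]
    - [0,0,0]
  fingers: [0.03,0.02,0.01,0.0,0.0]

```text
clock: 4.55
position: [618.3, -9.7, 24.1]
ee_rot: [0.093, 0.996, -0.001, 0.002]
contact_force: [-0.0, 0.6, 0.1]
gripper_width: 8.4
```

Emit:
servo_tool:
  turn:
    - [0,0,0]
    - [0,0,0.035]
    - [0,0,0.034]
    - [0,0,0]
    - [0,0,0]
  dp:
    - [0,0,0]
    - [0.001,-0.01,0]
    - [0,-0.014,0]
    - [-0.001,-0.013,0]
    - [0,0,0]
  fingers: [0.0,0.0,0.0,0.0,0.0]

```text
clock: 5.18
position: [618.5, -47.3, 24.1]
ee_rot: [0.057, 0.998, -0.0, 0.002]
contact_force: [-0.5, -0.4, 0.6]
gripper_width: 8.3
```

Run:
```python
from h import *
print(read_state()["position"],read_state()["ee_rot"])
a=[]
for n,(u,v,w,h) in {"top":(300,190,75,75),"side":(305,210,70,70)}.items():
    d=get_image(n); c=np.clip(d["img"][v:v+h,u:u+w].astype(float)*1.4,0,255).astype(np.uint8); a.append(cv2.resize(c,(400,400),interpolation=cv2.INTER_CUBIC))
save("g2",np.hstack(a))
```

```text
[618.47224015 -47.26192662  24.09040983] [ 5.74838226e-02  9.98344395e-01 -4.27707528e-04  1.97379490e-03]
```

View pics/g2.png

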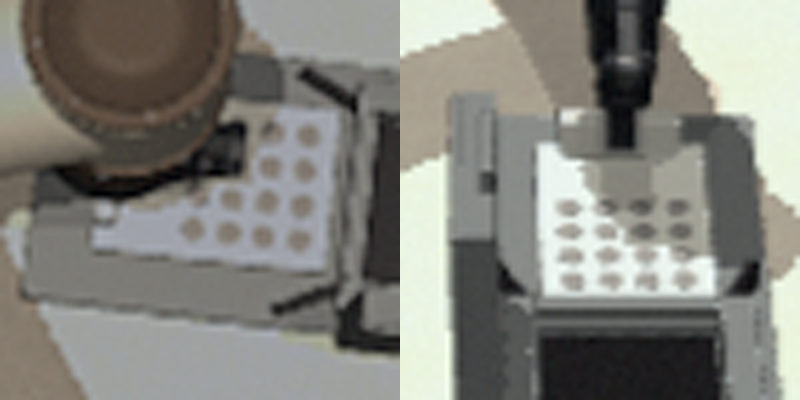

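Emit:
servo_tool:
  turn:
    - [0,0,-0.006]
    - [0,0,0]
    - [0,0,0]
    - [0,0,0]
    - [0,0,0]
  dp:
    - [-0.0015,0,0]
    - [-0.0006,-0.005,0]
    - [-0.0006,-0.005,0]
    - [-0.0006,-0.005,0]
    - [0,0,0]
  fingers: [0.0,0.0,0.0,0.0,0.0]

```text
clock: 5.9
position: [615.2, -61.4, 24.1]
ee_rot: [0.06, 0.998, -0.0, 0.002]
contact_force: [0.4, 0.1, -0.4]
gripper_width: 8.4
```

Emit:
servo_tool:
  turn:
    - [0,0,0]
    - [0,0,0]
    - [0,0,0]
    - [0,0,0]
    - [0,0,0]
  dp:
    - [-0.0006,-0.005,0]
    - [-0.0006,-0.005,0]
    - [-0.0006,-0.005,0]
    - [-0.0006,-0.005,0]
    - [0,0,0]
  fingers: [0.0,0.0,0.0,0.0,0.0]

```text
clock: 6.52
position: [612.6, -83.1, 24.1]
ee_rot: [0.06, 0.998, -0.0, 0.002]
contact_force: [-0.2, 0.1, 0.2]
gripper_width: 8.5
```

Emit:
servo_tool:
  turn:
    - [0,0,0]
    - [0,0,0]
    - [0,0,0]
    - [0,0,0]
    - [0,0,0]
  dp:
    - [-0.0008,-0.007,0]
    - [-0.0008,-0.007,0]
    - [-0.0008,-0.007,0]
    - [-0.0008,-0.007,0]
    - [0,0,0]
  fingers: [0.0,0.0,0.0,0.0,0.0]

```text
clock: 7.15
position: [609.1, -113.3, 24.1]
ee_rot: [0.06, 0.998, -0.0, 0.002]
contact_force: [0.5, -0.2, -0.1]
gripper_width: 8.4
```

Emit:
servo_tool:
  turn:
    - [0,0,0]
    - [0,0,0]
    - [0,0,0]
    - [0,0,0]
    - [0,0,0]
  dp:
    - [-0.0005,-0.004,0]
    - [-0.0005,-0.004,0]
    - [-0.0005,-0.004,0]
    - [-0.0004,-0.003,0]
    - [0,0,0]
  fingers: [0.0,0.0,0.0,0.0,0.0]

```text
clock: 7.78
position: [607.1, -129.1, 24.1]
ee_rot: [0.06, 0.998, -0.0, 0.002]
contact_force: [1.0, 0.4, 0.7]
gripper_width: 8.4
```

Emit:
servo_tool:
  turn:
    - [0,0,0]
    - [0,0,0]
    - [0,0,0]
    - [0,0,0]
    - [0,0,0]
  dp:
    - [-0.0002,-0.0015,0]
    - [-0.0002,-0.0015,0]
    - [-0.0002,-0.0015,0]
    - [-0.0002,-0.0015,0]
    - [0,0,0]
  fingers: [0.0,0.0,0.0,0.0,0.0]

```text
clock: 8.4
position: [606.9, -134.1, 24.1]
ee_rot: [0.06, 0.998, 0.0, 0.003]
contact_force: [-0.1, 1.4, 1.0]
gripper_width: 8.3
```

Emit:
servo_tool:
  turn:
    - [0,0,0]
    - [0,0,0]
    - [0,0,0]
    - [0,0,0]
    - [0,0,0]
  dp:
    - [-0.0002,-0.0015,0]
    - [-0.0002,-0.0015,0]
    - [-0.0002,-0.0015,0]
    - [0,0,0]
    - [0,0,0]
  fingers: [0.0,0.0,0.0,0.0,0.0]

```text
clock: 9.02
position: [607.0, -134.2, 24.3]
ee_rot: [0.061, 0.998, 0.003, 0.004]
contact_force: [0.1, 1.8, 1.2]
gripper_width: 8.7
```

Emit:
servo_tool:
  turn:
    - [0,0,0]
    - [0,0,0]
    - [0,0,0]
    - [0,0,0]
    - [0,0,0]
  dp:
    - [-0.0005,-0.004,0]
    - [-0.0005,-0.004,0]
    - [-0.0005,-0.004,0]
    - [-0.0005,-0.004,0]
    - [-0.0005,-0.004,0]
  fingers: [0.0,0.0,0.0,0.0,0.0]

```text
clock: 9.65
position: [607.5, -134.7, 25.8]
ee_rot: [0.061, 0.998, 0.014, 0.007]
contact_force: [-0.6, 18.1, 5.2]
gripper_width: 8.2
```

Run:
```python
from h import *
print(read_state()["contact_force"],read_state()["position"])
d=get_image("side"); u,v,w,h=305,215,70,85; c=np.clip(d["img"][v:v+h,u:u+w].astype(float)*1.4,0,255).astype(np.uint8); save("g3",cv2.resize(c,(490,595),interpolation=cv2.INTER_CUBIC))
```

```text
[-0.6077135  18.06798521  5.22698534] [ 607.50888988 -134.71107035   25.81032453]
```

View pics/g3.png

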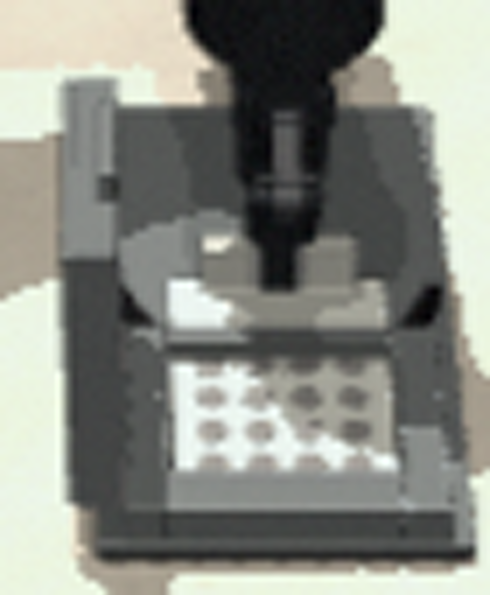

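Emit:
servo_tool:
  turn:
    - [0,0,0]
    - [0,0,0]
    - [0,0,0]
    - [0,0,0]
    - [0,0,0]
  dp:
    - [0,0.001,0]
    - [0,0,0]
    - [0,0,0.0]
    - [0,0,0.02]
    - [0,0,0.02]
  fingers: [0.025,0.025,0.025,0.025,0.025]

```text
clock: 10.32
position: [605.4, -136.0, 64.3]
ee_rot: [0.061, 0.998, 0.013, 0.004]
contact_force: [0.1, -0.5, 0.1]
gripper_width: 25.3
```

Emit:
servo_tool:
  turn:
    - [-0.026,0.008,0]
    - [0,0,0]
    - [0,0,0]
    - [0,0,0]
    - [0,0,0]
  dp:
    - [0.002,0.017,0]
    - [0.002,0.017,0]
    - [0,0,-0.018]
    - [0,0,-0.018]
    - [0,0,0]
  fingers: [0.0,0.0,0.0,0.0,0.0]

```text
clock: 10.95
position: [610.1, -102.7, 28.9]
ee_rot: [0.063, 0.998, -0.0, 0.002]
contact_force: [-0.7, -0.8, -0.1]
gripper_width: 0.2
```

Emit:
servo_tool:
  turn:
    - [0,0,0]
    - [0,0,0]
    - [0,0,0]
    - [0,0,0]
    - [0,0,0]
  dp:
    - [-0.0005,-0.005,0]
    - [-0.0005,-0.005,0]
    - [-0.0005,-0.004,0]
    - [-0.0005,-0.004,0]
    - [0,0,0]
  fingers: [0.0,0.0,0.0,0.0,0.0]

```text
clock: 11.58
position: [610.3, -116.8, 31.5]
ee_rot: [0.063, 0.998, 0.003, 0.006]
contact_force: [-0.0, -0.1, 0.3]
gripper_width: 0.1
```

Emit:
servo_tool:
  turn:
    - [0,0,0]
    - [0,0,0]
    - [0,0,0]
    - [0,0,0]
    - [0,0,0]
  dp:
    - [-0.0005,-0.004,-0.002]
    - [-0.0005,-0.004,-0.001]
    - [-0.0005,-0.004,-0.001]
    - [-0.0005,-0.005,-0.001]
    - [-0.0005,-0.005,0]
  fingers: [0.0,0.0,0.0,0.0,0.0]

```text
clock: 12.2
position: [610.5, -118.3, 32.1]
ee_rot: [0.063, 0.998, 0.016, 0.01]
contact_force: [-1.5, 21.4, 4.1]
gripper_width: 0.2
```

Emit:
servo_tool:
  turn:
    - [-0.032,0.02,0]
    - [0,0,0]
    - [0,0,0]
    - [0,0,0]
    - [0,0,0]
  dp:
    - [0.0005,0.006,0.01]
    - [0,0,0.055]
    - [0,0,0.055]
    - [0,0,0.055]
    - [-0.04,0.03,0]
  fingers: [0.0,0.0,0.0,0.0,0.0]

```text
clock: 12.82
position: [572.1, -83.9, 213.1]
ee_rot: [0.064, 0.998, -0.002, 0.002]
contact_force: [-0.3, 1.2, -0.9]
gripper_width: -0.3
```

Run:
```python
from h import *
s=read_state();print(s["ee_rot"],s["position"])
a=[]
for n,(u,v,w,h) in {"top":(300,190,120,90),"side":(300,200,90,105)}.items():
    d=get_image(n); c=np.clip(d["img"][v:v+h,u:u+w].astype(float)*1.4,0,255).astype(np.uint8); a.append(cv2.resize(c,(400,int(400*h/w)),interpolation=cv2.INTER_CUBIC))
H=max(x.shape[0] for x in a); save("g4",np.hstack([np.pad(x,((0,H-x.shape[0]),(0,0),(0,0))) for x in a]))
```

```text
[ 0.06412507  0.99793713 -0.00224319  0.00210655] [572.0773479  -83.85679596 213.05447156]
```

View pics/g4.png

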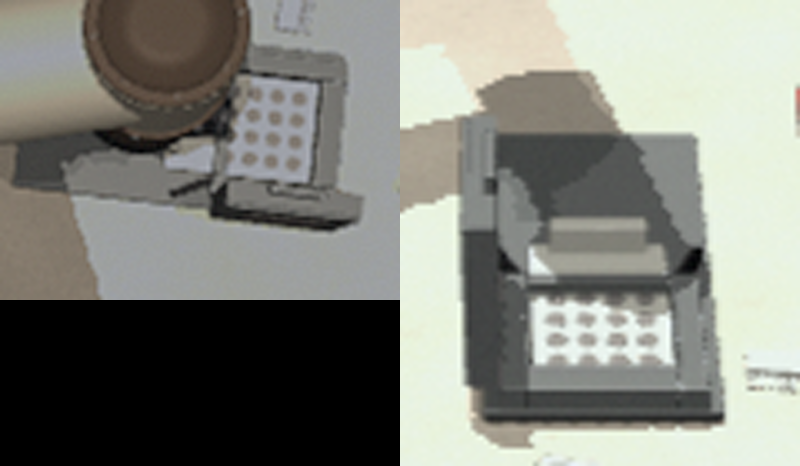

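Emit:
servo_tool:
  turn:
    - [0,0,0]
    - [0,0,0]
    - [0,0,0]
    - [0,0,0]
    - [0,0,0]
  dp:
    - [-0.045,-0.035,0]
    - [-0.042,-0.044,0]
    - [0,-0.044,0]
    - [0,0,0]
    - [0,0,-0.04]
  fingers: [0.0,0.0,0.0,0.0,0.0]

```text
clock: 13.55
position: [476.3, -210.7, 171.6]
ee_rot: [0.062, 0.998, -0.003, 0.0]
contact_force: [-0.1, -0.1, -0.7]
gripper_width: 0.4
```

Emit:
servo_tool:
  turn:
    - [0,0,0]
    - [0,0,0]
    - [0,0,0]
    - [0,0,0]
    - [0,0,0]
  dp:
    - [0,0.004,-0.03]
    - [0,0,-0.015]
    - [0.01,-0.001,0]
    - [0.01,-0.001,0]
    - [0.005,0,0]
  fingers: [0.0,0.0,0.0,0.0,0.0]

```text
clock: 14.18
position: [502.5, -208.8, 123.7]
ee_rot: [0.062, 0.998, -0.004, -0.002]
contact_force: [-0.5, -0.4, 0.5]
gripper_width: 0.2
```

Emit:
servo_tool:
  turn:
    - [0,0,0]
    - [0,0,0]
    - [0,0,0]
    - [0,0,0]
    - [0,0,0]
  dp:
    - [0.008,-0.001,0]
    - [0.008,-0.001,0]
    - [0.008,-0.001,0]
    - [0.008,-0.001,0]
    - [0.008,-0.001,0]
  fingers: [0.0,0.0,0.0,0.0,0.0]

```text
clock: 14.8
position: [541.8, -213.9, 124.1]
ee_rot: [0.062, 0.998, -0.003, -0.005]
contact_force: [-3.3, -0.1, -1.5]
gripper_width: -0.2
```

Emit:
servo_tool:
  turn:
    - [0,0,0]
    - [0,0,0]
    - [0,0,0]
    - [0,0,0]
    - [0,0,0]
  dp:
    - [0.008,-0.001,0]
    - [0.008,-0.001,0]
    - [0.008,-0.001,0]
    - [0.008,-0.001,0]
    - [0.006,-0.001,0]
  fingers: [0.0,0.0,0.0,0.0,0.0]

```text
clock: 15.42
position: [582.6, -219.1, 123.0]
ee_rot: [0.062, 0.998, -0.003, -0.006]
contact_force: [-2.8, 0.4, 0.7]
gripper_width: 0.0
```

Emit:
servo_tool:
  turn:
    - [0,0,0]
    - [0,0,0]
    - [0,0,0]
    - [0,0,0]
    - [0,0,0]
  dp:
    - [0.006,-0.001,-0.006]
    - [0.006,-0.001,-0.006]
    - [0.006,-0.001,-0.006]
    - [0.006,-0.001,-0.007]
    - [0.006,-0.001,-0.007]
  fingers: [0.0,0.0,0.0,0.0,0.0]

```text
clock: 16.05
position: [617.6, -224.1, 90.9]
ee_rot: [0.062, 0.998, -0.003, -0.002]
contact_force: [-2.1, 0.7, 1.2]
gripper_width: -0.0
```

Emit:
servo_tool:
  turn:
    - [0,0,0]
    - [0,0,0]
    - [0,0,0]
    - [0,0,0]
    - [0,0,0]
  dp:
    - [0.003,0,-0.006]
    - [0.003,0,-0.006]
    - [0.003,-0.001,-0.006]
    - [0.002,0,-0.006]
    - [0,0,0]
  fingers: [0.0,0.0,0.0,0.0,0.0]

```text
clock: 16.68
position: [630.5, -226.1, 64.7]
ee_rot: [0.062, 0.998, -0.004, -0.001]
contact_force: [0.3, -0.4, -0.5]
gripper_width: 0.0
```

Emit:
servo_tool:
  turn:
    - [0,0,0]
    - [0,0,0]
    - [0,0,0]
    - [0,0,0]
    - [0,0,0]
  dp:
    - [0.0005,0,-0.0025]
    - [0,0,-0.0025]
    - [0,0,-0.0025]
    - [0,0,-0.0025]
    - [0,0,-0.0025]
  fingers: [0.0,0.0,0.0,0.0,0.0]

```text
clock: 17.3
position: [633.6, -226.5, 53.6]
ee_rot: [0.061, 0.998, -0.004, 0.002]
contact_force: [1.3, 0.2, 2.1]
gripper_width: 0.3
```

Emit:
servo_tool:
  turn:
    - [0,0,0]
    - [0,0,0]
    - [0,0,0]
    - [0,0,0]
    - [0,0,0]
  dp:
    - [-0.001,0,-0.0025]
    - [-0.001,0,-0.0025]
    - [-0.001,0,-0.0025]
    - [-0.001,0,-0.003]
    - [0,0,-0.003]
  fingers: [0.0,0.0,0.0,0.0,0.0]

```text
clock: 17.92
position: [633.1, -226.6, 50.0]
ee_rot: [0.059, 0.998, -0.006, 0.007]
contact_force: [-4.7, 2.5, 15.6]
gripper_width: -0.0
```

Emit:
servo_tool:
  turn:
    - [0,0,0]
    - [0,0,0]
    - [0,0,0]
    - [0,0,0]
    - [0,0,0]
  dp:
    - [0,0,-0.004]
    - [0,0,-0.005]
    - [0,0,-0.005]
    - [0,0,0.0]
    - [0,0,0.01]
  fingers: [0.0,0.0,0.0,0.0,0.0]

```text
clock: 18.55
position: [630.8, -225.9, 59.7]
ee_rot: [0.057, 0.998, -0.008, 0.006]
contact_force: [-0.5, 0.0, -0.2]
gripper_width: -0.1
```

Emit:
servo_tool:
  turn:
    - [0,0,0]
    - [0,0,0]
    - [0,0,0]
    - [0,0,0]
    - [0,0,0]
  dp:
    - [0,0,0.05]
    - [0,0,0.05]
    - [-0.045,-0.04,0.01]
    - [-0.045,-0.04,0]
    - [-0.045,-0.04,0]
  fingers: [0.0,0.0,0.0,0.0,0.0]

```text
clock: 19.18
position: [492.2, -345.7, 169.9]
ee_rot: [0.054, 0.999, -0.007, 0.001]
contact_force: [-0.3, -0.7, -1.1]
gripper_width: -0.2
```

Emit:
servo_tool:
  turn:
    - [0,0,0]
    - [0,0,0]
    - [0,0,0]
    - [0,0,0]
    - [0,0,0]
  dp:
    - [-0.04,-0.045,0.01]
    - [-0.04,-0.045,0.01]
    - [0,0,0]
    - [0,0,0]
    - [0,0,0]
  fingers: [0.0,0.0,0.0,0.0,0.0]

```text
clock: 19.8
position: [404.5, -437.9, 187.8]
ee_rot: [0.057, 0.998, -0.005, -0.002]
contact_force: [0.4, 0.2, 0.1]
gripper_width: 0.2
```

Run:
```python
from h import *
s=read_state();print(s["clock"],s["position"],s["contact_force"])
a=[]
R=np.array([596,-220.7]);c,sn=np.cos(-.121),np.sin(-.121)
for n,(u,v,w,h) in {"top":(295,190,120,90),"side":(305,205,80,100)}.items():
    d=get_image(n); g=np.clip(d["img"][v:v+h,u:u+w].astype(float)*1.4,0,255).astype(np.uint8); a.append(cv2.resize(g,(400,int(400*h/w)),interpolation=cv2.INTER_CUBIC))
    P=[[60,-50,50],[60,50,50],[60,-50,30],[30,90,40],[-30,90,40]]
    q=proj(d,[[R[0]+c*x-sn*y,R[1]+sn*x+c*y,z] for x,y,z in P]); print(n,np.round((q-[u,v])*400/w).tolist())
H=max(x.shape[0] for x in a); save("g5",np.hstack([np.pad(x,((0,H-x.shape[0]),(0,0),(0,0))) for x in a]))
```

```text
19.8 [ 404.50277624 -437.86609521  187.75134002] [0.39131306 0.21797411 0.05829991]
top [[370.0, 54.0], [246.0, 40.0], [365.0, 59.0], [191.0, 74.0], [184.0, 147.0]]
side [[321.0, 382.0], [306.0, 251.0], [319.0, 410.0], [245.0, 217.0], [135.0, 218.0]]
```

View pics/g5.png

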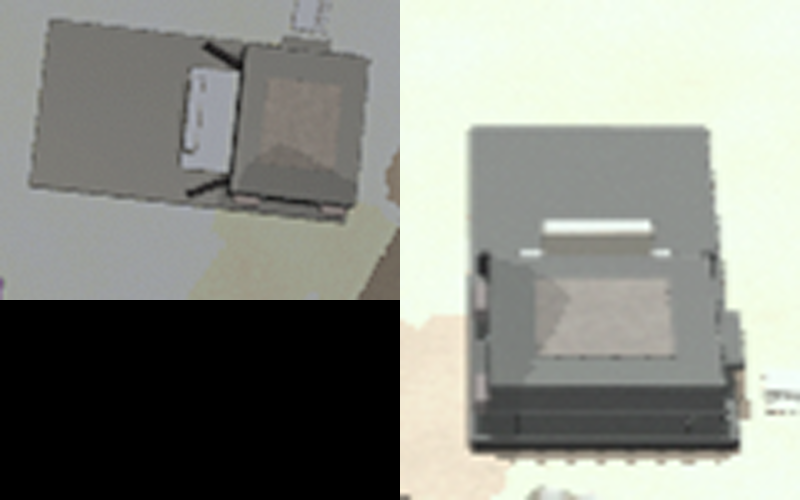

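```bash
python3 -c "from bench import *; print(job_done())"
```

```text
the job is handed in; nothing more can be done
None
```

The white plate is fully home in the slot, the upper half is shut, and the job is handed in (about 20 s on the robot clock).

- **Plate:** I gripped it by the thumb ridge, straightened it and slid it in nose first with almost no side force. It stopped dead at the expected depth. After letting go I pushed the ridge again with closed fingers, and it resisted 21 N with no real movement (about 1.5 mm at the tool, as it tilted).
- **Lid:** I swung it over along its arc, slowing to about 20 mm/s near the end. I then pressed it until the fingertip read z = 50.0 mm at about 16 N, which is the shut height, and gave a slightly firmer press after that.
- **Last pictures:** the lid lies flat and parallel to the lower half, its corner within a pixel of where it should be when shut. The ridge is at the home depth.
- **Disagreements:** in the side view the ridge sat about 1.5 pixels (roughly 3–4 mm) sideways of its predicted place. The same side-view bias showed in my first fit of the reader, so I put it down to calibration. The gripper also read 8.4 mm on the 10 mm ridge, which I left unexplained.
- **Other things:** the arm was clear of everything at hand-in. I did not touch the bystanders on purpose, but only the comb was in the last pictures.

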